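# Check a slide warmer with a contact probe

### The job

Check the slide warmer's plate: first push the hold-down lever's orange thumb tail down all the way, so that its foot swings fully up off the plate and stays up. Then take the yellow contact probe out of its stand and hold its sprung copper tip gently on the red spot, with the probe square to the sloping plate and the tip pushed in about halfway (some 6 of its 12 mm). Finish while still gripping the probe there, and leave the tube rack, tip box and jar where they are.

Things in the scene. Friction and masses are not known exactly. Their poses are not given: they have to be found in the camera images.
- warmer: White slide warmer, about 190 x 202 mm in plan, fixed to the bench (its place and yaw vary). Origin on the bench (z = 0) straight below the red spot; x points up the slope (away from its front panel), y towards its lever head. Its case reaches 112 mm to +y and 90 mm to -y of the spot.
- plate: The warmer's aluminium plate, 180 mm up the slope x 160 mm wide, rigid, sloping by 20 degrees so that it faces the front panel. Origin at the centre of the red spot, on the plate's top face, 85 mm above the bench; z points square out of the plate, x up the slope, y level, towards the lever head.
- spot (a point): Centre of the red spot, 16 mm across (in a white ring of 22 mm), in the plate's top face; the lever's rubber foot covers it at first. Axes as plate.
- pivot (a point): Middle of the lever's hinge pin, at (0, 100, 22) mm in the plate's frame; the pin runs along the plate's x. Two dark steel cheeks beside it, 34 mm over both, reach 31 mm above the plate.
- lever (a joint): Angle of the hold-down lever, rad: 0 = foot down on the spot, 1.3 = fully up against its stop; starts at 0 to 0.15. Friction of 0.1 N m holds it wherever it is left (about 1.5 N at the thumb tail moves it). Its blue foot arm, 10 mm wide and 106 mm long, runs from the pivot along -y over the plate at 0; fully up it stands at 1.3 rad to the plate, its end about 125 mm above the plate, and its foot is then 45 mm from the line square to the plate through the spot.
- thumb (a point): Centre of the top face of the orange thumb tail (30 x 34 x 6 mm), 75 mm from the pivot on the side away from the spot. At lever value q it lies at y = 100 + 75 cos(0.65 - q), z = 22 + 75 sin(0.65 - q) mm in the plate's frame (plus 3 mm square to the tail): pushing it down (against the plate's z, in an arc about the pivot) raises the foot. Nothing is below the tail.
- stand: Grey block 75 x 75 x 62 mm high, fixed (its place and yaw vary), with an upright through hole of 18 mm at its centre. Origin at the centre of its underside, z up.
- probe: Cordless contact probe, 0.11 kg, standing upright in the stand. Origin at the lower end of the handle, which rests on the stand's top; z runs along the probe, away from its tip. Square yellow handle 22 x 22 mm, from z = 0 to 90 mm (grip it around z = 55 to 60 mm, by any two opposite sides); below it a steel sleeve 12 mm across down to z = -35 mm, then the copper plunger down to z = -55 mm. Lift it 60 mm to clear the stand.
- plunger (a joint): How far the sprung copper plunger is pushed into the probe, m: 0 = out, 0.012 = fully in. The spring gives 0.5 N at first movement and 3.5 N fully in (0.25 N per mm).
- tip (a point): Lowest point of the plunger's round copper end (radius 5 mm), 55 mm below the probe's origin with the plunger out; moves with the plunger.
- tube_rack: Bystander: loose green tube rack, 75 x 150 x 28 mm high, origin at the centre of its underside.
- tip_box: Bystander: loose grey and yellow tip box, 85 x 120 x 47 mm high, origin at the centre of its underside.
- jar: Bystander: loose glass jar with a green cap, 56 mm across, 75 mm high, near the stand; origin at the centre of its underside.
Things that resemble listed ones, but are neither listed nor needed, are in the scene too. What is shaped like the probe but pink or purple is not meant. Leave any blue or purple look-alike of the stand alone.

How it is judged (in metres and radians):
On the way:
1. the lever is pushed fully up, the probe still in its stand (value of joint lever above 1.15 rad and distance of probe from where it was at the start of the episode below 0.03 m), for 0.2 s.
At the end, for the whole second after the job is handed in: Lever above 1.15 rad; probe gripped, still, touching neither stand nor lever, tip within 8 mm of the spot's centre, within 8 degrees of square to the plate, pressing 0.7 to 5 N with the plunger 3 to 10.5 mm in; bystanders within 20 mm of their starts (value of joint lever above 1.15 rad and distance between tip and spot below 0.008 m and angle between the z axis of probe and the z axis of plate, either way round below 0.14 rad and angle between probe's own z axis and vertical below 0.8 rad and value of joint plunger between 0.003 and 0.0105 m and contact force between probe and plate between 0.7 and 5 N and contact force between the fingers and probe above 1 N and contact force between probe and stand below 0.2 N and contact force between probe and lever below 0.2 N and linear speed of probe below 0.02 m/s and distance of each of jar, tube_rack, tip_box from where it was at the start of the episode below 0.02 m); the arm keeps its last pose, push and grip.
It fails at once if the probe is rammed on the plate (over 12 N) (contact force between probe and plate above 12 N).
It fails at once if a bystander is pushed away or tipped (distance of any of jar, tube_rack, tip_box from where it was at the start of the episode above 0.02 m or angle between any of jar, tube_rack, tip_box's own z axis and vertical above 0.4 rad).
It also fails if it takes over 54 s, if anything falls off the work surface, if the arm or the gripper's body presses on something with over 40 N, if the wrist force passes 120 N, or if a joint passes its speed limit or range.

### The arm

A 7-joint arm with a two-finger parallel gripper is mounted at the origin on the work surface. World frame = base frame: x ahead of the robot, y to its left, z up, the work surface at z = 0. Lengths are in mm, angles in rad, forces in N, time in s.
With the tool pointing down it reaches from about 425 to 975 mm from the base axis. Payload 16.7 kg.
Tool frame: the origin (TCP) lies midway between the tips of the shut fingers; the grasp point (between the pads) lies 19 mm behind it; z points along the fingers, y is the line along which they close (so a half turn about z gives the same grasp; the last joint's range is limited). The gripper opens to 85 mm and grips with 20 to 120 N. Pads are 22 mm wide; open, the fingers measure 114 mm over their backs; the gripper's body (76 mm by 85 mm) begins 54 mm behind the grasp point. The pads swing forward as they close: fully open they stand 13 mm farther back than shut.
Start: joints at [-1.448, 0.426, 0.074, 1.606, -0.034, 1.111, -0.067], TCP at [181.22, 650.18, 206.002] pointing down, gripper open.
Joint ranges: [-2.85, 2.85], [-0.5, 2.14], [-1.23, 1.37], [0.21, 2.46], [-1.02, 4.16], [0.16, 2.05], [-2.73, 2.73]. Speed limits (rad/s): [1.89, 1.89, 2.39, 2.39, 3.01, 3.01, 3.01].

### API

Orientations are given as a rotation vector (axis times angle).
In Python, from workcell import * gives the robot as it stands.
- The arm moves only by the tool apply_moves, never from a script. Its argument "rows" is a list of rows, each an object with "jaw": the finger opening in mm, from 0 to 85.4; "linear": the shift along the tool's x, y, z in mm, a list of three; "turn": the turn about the tool's z in rad. A call has 1 to 10 rows; each row is the pose to reach, as a shift and turn from the pose commanded when the call began, along the tool's axes at that moment; what a row does not reach only later rows make up. A row lasts 1/8 s, in which the tool goes at most 62.5 mm and 10.7 degrees, less where a joint would pass 70% of its speed; a pose out of reach is approached as far as the arm can. A call with a gripper value outside its range is refused whole. The fingers move at their own pace and stop on an object; "force" is the grip in N (left out, the last holds). Time passes only in rows, so rows that repeat a pose let the fingers close. It gives the time, the measured TCP pose, the force, the opening and the grip force at its end, in the units of the state.
- sense(): the state, without advancing time (a new reading comes with each control period).
- snapshot(name): name is "scene" or "top" or "wrist"; returns the picture (480x640x3 uint8, red, green, blue); there is no depth.
- camera_params(name): a dict with "mtx" (3x3 intrinsics, pixels), "T" (4x4, takes a point from camera to world coordinates); the wrist camera has in their place "T_tool_cam" (4x4, takes a point from camera to tool coordinates, whose origin is the TCP and whose axes are the flange's). Camera axes: x right, y up, looking along -z (the intrinsics and any distortion apply to the point x, -y, -z); pixel columns grow to the right and rows downward; lengths in mm; the calibration is good to about 2 mm. A picture is of the moment at which its call begins: read the wrist's pose just before it. camera_params takes no time and is no camera call.
- finish_job(): hands the job in; it is judged then, once.
The state is a dict: "t": time; "joint_positions": joint angles; "qd": joint speeds; "tau": joint torques, N m; "eef_pos": TCP position; "ee_rot": TCP orientation; "ft_force": force on the tool from outside, world axes, zero at the start; "ft_torque": the same for the moment, N m; "width": opening from 0.0 (shut) to 1.0 (fully open); "grip_force": force on a finger pad.
Only numpy, scipy, OpenCV 4.12 (cv2) and the standard library are available. Lean on these libraries where they do the work, as an engineer would, in place of code of your own. Each camera call takes 0.05 s, during which the arm holds its last target. There are 200 camera calls.

## Working session

There is one attempt and no reset: what is moved stays moved. The work goes in short steps, Python scripts to look and compute and a tool call to move; the robot and the scene stay as the last step left them, time stands still between calls to the robot, and variables do not carry over. Pictures are saved under pics/ and viewed, at most 10 in all, crops included, and the job is handed in when it is done.

Besides the shell and the picture viewer there is one more tool, called by a JSON object that holds its "method" and its "body", one argument or row to a line. apply_moves: Moves the arm, as the interface text tells. Its arguments: {"type":"object","properties":{"rows":{"type":"array"},"force":{"type":"number"}},"required":["rows"]}

```bash
ls; mkdir -p pics; python3 - <<'E'
from workcell import *
import cv2,numpy as np
for n in("scene","top"):
    cv2.imwrite(f"pics/{n}0.png",snapshot(n)[:,:,::-1]); p=camera_params(n); print(n,np.round(p["mtx"],1).tolist(),np.round(p["T"],3).tolist(),[k for k in p])
print(camera_params("wrist"));print(sense())
E
```

```text
pics
scene [[606.9, 0.0, 315.7], [0.0, 606.9, 243.1], [0.0, 0.0, 1.0]] [[-0.558, -0.558, 0.614, 1434.829], [0.829, -0.359, 0.429, 529.073], [-0.019, 0.748, 0.663, 1016.801], [0.0, 0.0, 0.0, 1.0]] ['mtx', 'T']
top [[479.0, 0.0, 322.0], [0.0, 479.0, 237.3], [0.0, 0.0, 1.0]] [[-0.005, 0.999, -0.045, 554.335], [-1.0, -0.004, 0.012, -53.053], [0.012, 0.045, 0.999, 1130.372], [0.0, 0.0, 0.0, 1.0]] ['mtx', 'T']
{'mtx': array([[352.24890439,   0.        , 328.37842436],
       [  0.        , 352.24890439, 241.23148762],
       [  0.        ,   0.        ,   1.        ]]), 'T_tool_cam': array([[-1.07440176e-04,  9.53951311e-01,  2.99961473e-01,
         7.77225340e+01],
       [ 9.99999875e-01, -4.39254161e-05,  4.97873507e-04,
        -3.87859009e-01],
       [ 4.88123017e-04,  2.99961489e-01, -9.53951187e-01,
        -1.67491592e+02],
       [ 0.00000000e+00,  0.00000000e+00,  0.00000000e+00,
         1.00000000e+00]])}
{'t': 0.1, 'joint_positions': array([-1.4485049 ,  0.42663825,  0.07386685,  1.60653884, -0.03408237,
        1.11081554, -0.06711008]), 'qd': array([ 0.00013555, -0.00151228, -0.00088245, -0.00255831,  0.00010117,
       -0.00197292, -0.0003059 ]), 'tau': array([ 5.84773385e-03, -9.51524234e+01,  3.76963422e+00, -4.64409900e+01,
        1.95535150e-02,  6.51008319e-03, -7.09528393e-06]), 'eef_pos': array([181.14294567, 649.8266892 , 205.40372244]), 'ee_rot': array([-4.25680639e-01, -3.11256261e+00,  1.78941650e-03]), 'ft_force': array([ 0.67080708,  0.62279642, -0.65324105]), 'ft_torque': array([0.01613127, 0.00608211, 0.02234072]), 'grip_force': 0.0, 'width': 1.0059338812659433}
```

View pics/scene0.png

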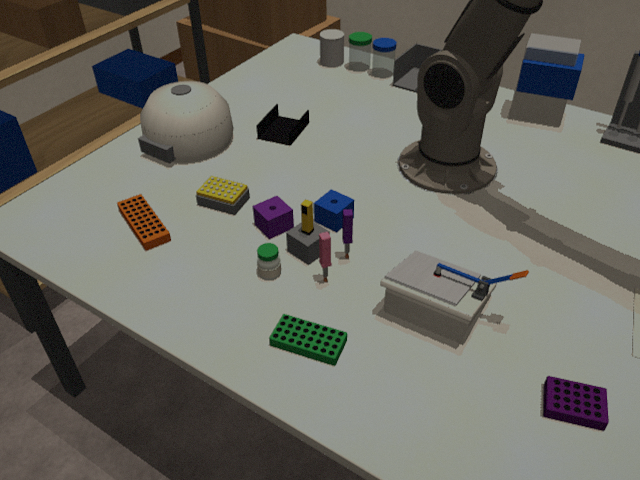

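View pics/top0.png

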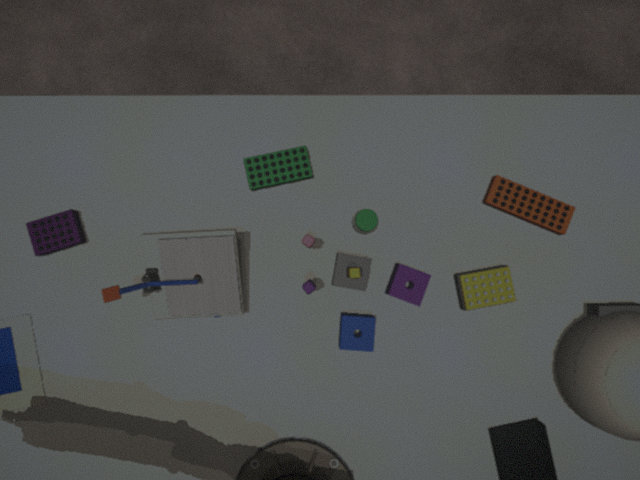

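The scene shows three candidates for the probe: yellow (scene 307,215; top 355,272), pink (325,255) and purple (348,232). The yellow one in the grey block fits the description; the purple and blue blocks are look-alikes. The warmer's spot is under the foot at top (197,279), and the orange tail is at (111,293).

```bash
cat > h.py <<'E'
from workcell import *
import cv2,numpy as np
from scipy.spatial.transform import Rotation as R
def cam(n,s=None):
    p=camera_params(n)
    if n!="wrist": return p["mtx"],p["T"]
    s=s or sense(); T=np.eye(4);T[:3,:3]=R.from_rotvec(s["ee_rot"]).as_matrix();T[:3,3]=s["eef_pos"]
    return p["mtx"],T@p["T_tool_cam"]
def ray(K,T,u,v):
    d=T[:3,:3]@np.array([(u-K[0,2])/K[0,0],-(v-K[1,2])/K[1,1],-1]); return T[:3,3],d
def at(K,T,u,v,h):
    o,d=ray(K,T,u,v); return o+d*(h-o[2])/d[2]
def proj(K,T,P):
    q=T[:3,:3].T@(np.atleast_2d(P)-T[:3,3]).T; return np.c_[K[0,0]*q[0]/-q[2]+K[0,2],-K[1,1]*q[1]/-q[2]+K[1,2]]
E
python3 - <<'E'
from h import *
K,T=cam("top")
for n,u,v,h in[("spot",197,279,92),("pivot",152,279,106),("thumb",111,293,150),("probe",355,272,152),("stand",352,271,62),("jar",366,220,75),("rack",279,168,28)]:
    print(n,np.round(at(K,T,u,v,h)))
s=sense();print(np.round(R.from_rotvec(s["ee_rot"]).as_matrix(),3))
a=cv2.imread("pics/top0.png")[215:335,90:250];b=cv2.imread("pics/scene0.png")[180:340,230:400]
c=cv2.imread("pics/top0.png")[240:305,325:405]
o=np.zeros((600,800,3),np.uint8)
o[:300,:400]=cv2.resize(a,(400,300),interpolation=3);o[300:,:400]=cv2.resize(c,(400,300),interpolation=3)[:300];o[:376,400:]=cv2.resize(b,(400,376),interpolation=3)
d=cv2.imread("pics/scene0.png")[240:340,370:535];o[376:,400:]=cv2.resize(d,(400,242),interpolation=3)[:224]
cv2.imwrite("pics/c1.png",np.clip(o*1.6,0,255))
E
```

```text
spot [512. 204.  92.]
pivot [513. 296. 106.]
thumb [487. 363. 150.]
probe [ 527. -132.  152.]
stand [ 527. -133.   62.]
jar [ 640. -164.   75.]
rack [765.  32.  28.]
[[-0.963  0.269 -0.   ]
 [ 0.269  0.963 -0.001]
 [-0.    -0.001 -1.   ]][ WARN:0@0.203] global loadsave.cpp:1063 imwrite_ Unsupported depth image for selected encoder is fallbacked to CV_8U.
```

View pics/c1.png

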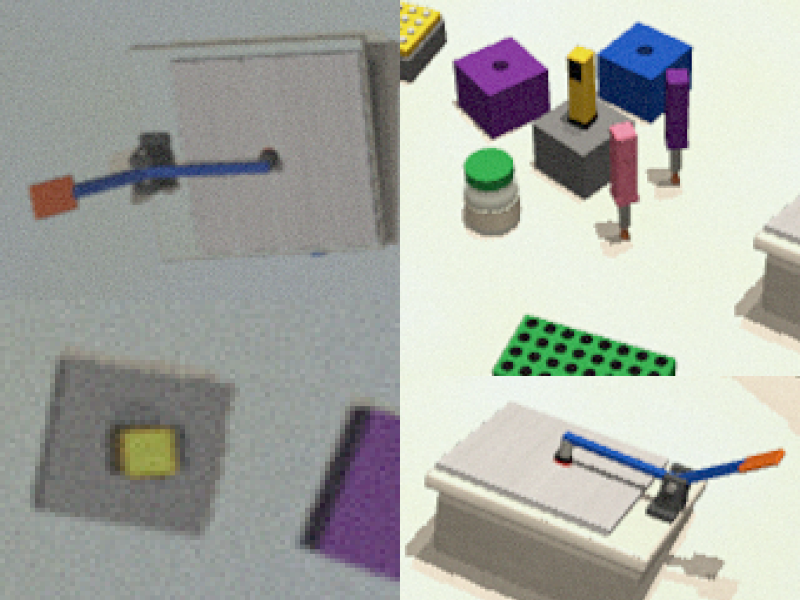

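Enlarged crops confirm it: the yellow probe stands in the grey block next to the green-capped jar, and the pink and purple ones are decoys. The blue lever carries the orange tail to the left (+y). Next, the wrist camera goes over the warmer.

{"method": "apply_moves", "body": {
  "rows": [
    {"jaw": 0, "linear": [0, 0, -60], "turn": 0},
    {"jaw": 0, "linear": [-30, -20, -120], "turn": -0.15},
    {"jaw": 0, "linear": [-80, -60, -124], "turn": -0.3},
    {"jaw": 0, "linear": [-130, -100, -124], "turn": -0.36},
    {"jaw": 0, "linear": [-180, -138, -124], "turn": -0.36},
    {"jaw": 0, "linear": [-230, -176, -124], "turn": -0.36},
    {"jaw": 0, "linear": [-280, -215, -124], "turn": -0.36},
    {"jaw": 0, "linear": [-330, -255, -124], "turn": -0.36},
    {"jaw": 0, "linear": [-371, -291, -124], "turn": -0.36},
    {"jaw": 0, "linear": [-371, -291, -124], "turn": -0.36}
  ]
}}

```text
t: 1.35
eef_pos: [462.8, 265.7, 330.1]
ee_rot: [-0.127, 3.138, -0.001]
ft_force: [0.3, 0.4, -0.5]
width: -0.002
grip_force: 0.0
```

```bash
python3 - <<'E'
from h import *
s=sense();np.savez("w1.npz",**{k:s[k] for k in("eef_pos","ee_rot")})
a=snapshot("wrist")[:,:,::-1];cv2.imwrite("pics/w1.png",a);cv2.imwrite("pics/w1b.png",np.clip(a*1.5,0,255).astype(np.uint8));print(s["eef_pos"],s["t"],s["joint_positions"])
E
```

```text
[462.81150308 265.65667029 330.12920801] 1.35 [-0.91056218  0.09502234  0.29286597  1.77167288 -0.0276746   1.27899067
  1.04089713]
```

View pics/w1b.png

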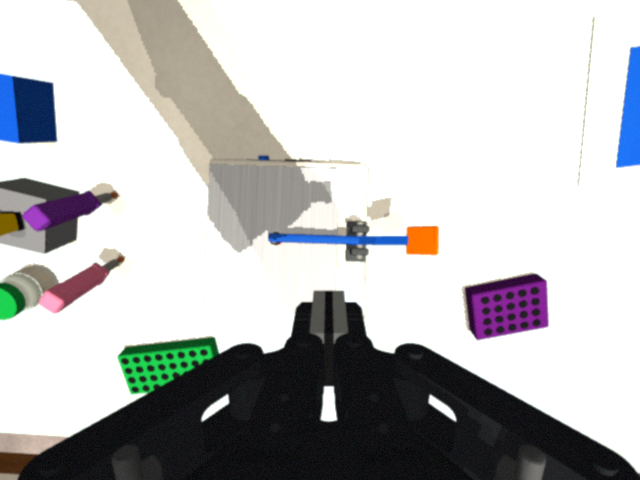

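```bash
python3 - <<'E'
import cv2
a=cv2.imread("pics/w1.png")[145:315,190:450]
cv2.imwrite("pics/w1c.png",cv2.resize(a,None,fx=3,fy=3,interpolation=cv2.INTER_CUBIC))
E
```

```text
(no output)
```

View pics/w1c.png

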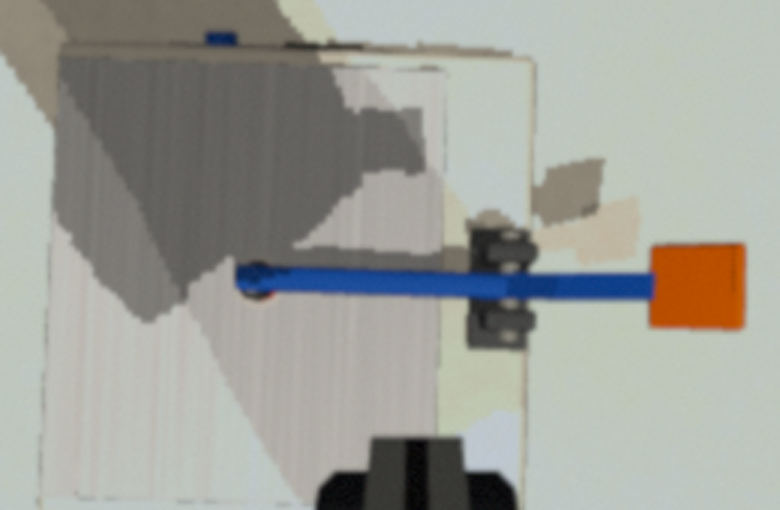

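Crop: cheeks centred at w1 (356.7,241), thumb centre at (422.7,240.3), arm end at (269.3,238), plate corners at (338.3,168.3) and (215.7,311). I'll fit the warmer pose to these.

```bash
cat >> h.py <<'E'
PR=R.from_euler("y",-20,degrees=True).as_matrix()
def plate2w(p,P):
    x,y,yaw=p; return (R.from_euler("z",yaw).as_matrix()@PR@np.atleast_2d(P).T).T+[x,y,85]
E
python3 - <<'E'
from h import *
from scipy.optimize import least_squares
s=dict(np.load("w1.npz"));K,T=cam("wrist",s)
px=np.array([[338.3,168.3],[215.7,311],[356.7,241],[422.7,240.3],[269.3,238]])
def pts(q):
    a=.65-q;return np.array([[-90,80,0],[90,-80,0],[0,100,22],[0,100+75*np.cos(a)-3*np.sin(a),22+75*np.sin(a)+3*np.cos(a)],[0,100-106*np.cos(q),22+106*np.sin(q)]])
f=lambda p:(proj(K,T,plate2w(p[:3],pts(p[3])))-px).ravel()
r=least_squares(f,[512,204,.08,.05],loss="soft_l1");print(np.round(r.x,3),np.round(r.fun.reshape(-1,2),1))
K2,T2=cam("top");print(np.round(proj(K2,T2,plate2w(r.x[:3],pts(r.x[3]))),1).tolist())
w=lambda y,z:np.round(plate2w(r.x[:3],[[0,y,z]]),1)[0]
s=sense();M=R.from_rotvec(s["ee_rot"]).as_matrix()
for q,o in((0,-7),(.1,-7),(.4,-5),(.65,0),(.9,5),(1.15,7),(1.3,7)):
    a=.65-q; e=15*np.sign(a); y=100+75*np.cos(a)+o; yc=y+e
    z=22+(yc-100)*np.tan(a)+3/np.cos(a); W=w(y,z); print(q,W,np.round(M.T@(W-s["eef_pos"]),1))
E
```

```text
[5.17704e+02 2.06278e+02 5.90000e-02 6.90000e-02] [[ 5.1  0.1]
 [-6.9  1.2]
 [ 3.3 -0.5]
 [-0.2 -0.4]
 [-1.1  0.2]]
[[166.0, 316.1], [228.9, 234.4], [147.2, 283.2], [110.4, 293.5], [196.4, 281.3]]
0 [482.4 357.2 157.6] [-28.2  87.3 172.4]
0.1 [484.7 361.6 150.4] [-30.9  91.5 179.6]
0.4 [492.1 372.7 128.4] [-39.2 101.9 201.6]
0.65 [498.9 380.5 108.5] [-46.6 109.1 221.5]
0.9 [504.2 383.5  93.5] [-52.2 111.7 236.5]
1.15 [509.7 378.9  79.2] [-57.3 106.6 250.8]
1.3 [512.5 373.   72.3] [-59.5 100.5 257.7]
```

{"method": "apply_moves", "body": {
  "rows": [
    {"jaw": 0, "linear": [-10, 30, 50], "turn": 0},
    {"jaw": 0, "linear": [-20, 60, 100], "turn": 0},
    {"jaw": 0, "linear": [-30, 90, 150], "turn": 0},
    {"jaw": 0, "linear": [-31, 92, 170], "turn": 0},
    {"jaw": 0, "linear": [-33, 95, 184], "turn": 0},
    {"jaw": 0, "linear": [-38, 100, 198], "turn": 0},
    {"jaw": 0, "linear": [-42, 105, 210], "turn": 0},
    {"jaw": 0, "linear": [-47, 109, 222], "turn": 0},
    {"jaw": 0, "linear": [-52, 112, 236], "turn": 0},
    {"jaw": 0, "linear": [-54, 110, 243], "turn": 0}
  ]
}}

```text
t: 2.65
eef_pos: [504.7, 384.7, 86.0]
ee_rot: [0.139, -3.138, 0.001]
ft_force: [-0.8, 1.6, 1.6]
width: -0.001
grip_force: 0.8
```

{"method": "apply_moves", "body": {
  "rows": [
    {"jaw": 0, "linear": [-2, -2, 5], "turn": 0},
    {"jaw": 0, "linear": [-3, -4, 8], "turn": 0},
    {"jaw": 0, "linear": [-4, -7, 12], "turn": 0},
    {"jaw": 0, "linear": [-5, -9, 15], "turn": 0},
    {"jaw": 0, "linear": [-5, -9, 15], "turn": 0}
  ]
}}

```text
t: 3.28
eef_pos: [510.5, 375.7, 71.9]
ee_rot: [0.138, -3.139, 0.0]
ft_force: [-0.2, 0.8, 1.0]
width: -0.0
grip_force: 0.1
```

{"method": "apply_moves", "body": {
  "rows": [
    {"jaw": 0, "linear": [-1, -1, 3], "turn": 0},
    {"jaw": 0, "linear": [-2, -3, 5], "turn": 0},
    {"jaw": 0, "linear": [-2, -3, 5], "turn": 0}
  ]
}}

```text
t: 3.65
eef_pos: [512.6, 373.0, 66.8]
ee_rot: [0.138, -3.138, 0.0]
ft_force: [0.6, 0.2, 0.5]
width: -0.0
grip_force: 0.3
```

```bash
python3 - <<'E'
from h import *
cv2.imwrite("pics/s2.png",cv2.resize(snapshot("scene")[190:350,370:560,::-1],None,fx=3,fy=3,interpolation=2))
E
```

```text
(no output)
```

View pics/s2.png

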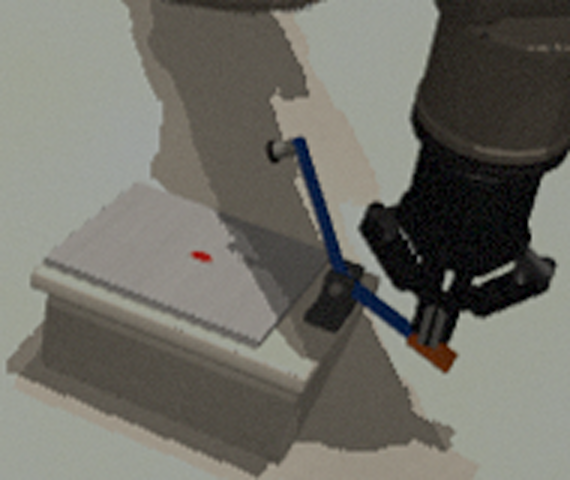

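The foot is up and the red spot is visible at scene (437.3,275.7). I'll push on until the stop shows up in the force.

{"method": "apply_moves", "body": {
  "rows": [
    {"jaw": 0, "linear": [-1, -1, 3], "turn": 0},
    {"jaw": 0, "linear": [-1, -1, 3], "turn": 0}
  ]
}}

```text
t: 3.95
eef_pos: [513.7, 372.1, 63.8]
ee_rot: [0.138, -3.138, 0.0]
ft_force: [-0.2, -0.2, 0.5]
width: -0.002
grip_force: 0.3
```

{"method": "apply_moves", "body": {
  "rows": [
    {"jaw": 0, "linear": [-1, -1, 3], "turn": 0},
    {"jaw": 0, "linear": [-1, -1, 3], "turn": 0}
  ]
}}

```text
t: 4.2
eef_pos: [514.8, 371.2, 60.8]
ee_rot: [0.138, -3.138, 0.0]
ft_force: [0.3, 0.7, 0.6]
width: -0.003
grip_force: 0.3
```

{"method": "apply_moves", "body": {
  "rows": [
    {"jaw": 0, "linear": [-1, 0, 3], "turn": 0},
    {"jaw": 0, "linear": [-1, 0, 3], "turn": 0}
  ]
}}

```text
t: 4.45
eef_pos: [515.8, 371.4, 57.8]
ee_rot: [0.138, -3.138, 0.0]
ft_force: [-0.8, -0.7, 0.8]
width: 0.003
grip_force: 0.3
```

{"method": "apply_moves", "body": {
  "rows": [
    {"jaw": 0, "linear": [-1, 0, 3], "turn": 0},
    {"jaw": 0, "linear": [-1, 0, 3], "turn": 0}
  ]
}}

```text
t: 4.7
eef_pos: [516.8, 371.6, 54.7]
ee_rot: [0.138, -3.138, 0.0]
ft_force: [0.5, 0.4, 1.1]
width: -0.004
grip_force: 0.3
```

```bash
python3 - <<'E'
from h import *
a=cv2.resize(snapshot("scene")[230:320,430:550,::-1],None,fx=5,fy=5,interpolation=2)
cv2.imwrite("pics/s3.png",a)
# predicted lever tip & thumb for q values in scene
K,T=cam("scene");p=[517.7,206.3,.059]
for q in(1.0,1.15,1.3):
    print(q,np.round(proj(K,T,plate2w(p,[[0,100-106*np.cos(q),22+106*np.sin(q)],[0,100+75*np.cos(.65-q),22+75*np.sin(.65-q)],[0,100,22],[0,0,0]])),1).tolist())
E
```

```text
1.0 [[468.4, 235.2], [513.4, 305.3], [483.7, 282.5], [436.4, 275.2]]
1.15 [[475.9, 234.0], [509.8, 308.8], [483.7, 282.5], [436.4, 275.2]]
1.3 [[483.6, 233.9], [505.6, 311.6], [483.7, 282.5], [436.4, 275.2]]
```

View pics/s3.png

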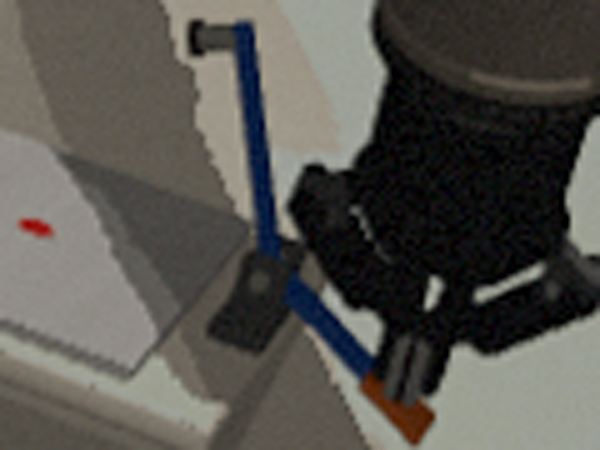

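Spot prediction (436.4,275.2) matches what I saw. The arm tip at (478.8,235.6) means q is about 1.2, so a little further.

{"method": "apply_moves", "body": {
  "rows": [
    {"jaw": 0, "linear": [-1, -1, 3], "turn": 0},
    {"jaw": 0, "linear": [-2, -2, 5], "turn": 0},
    {"jaw": 0, "linear": [-2, -2, 5], "turn": 0}
  ]
}}

```text
t: 5.12
eef_pos: [518.9, 369.5, 49.7]
ee_rot: [0.138, -3.138, 0.001]
ft_force: [-0.6, -0.0, 0.7]
width: -0.0
grip_force: 0.2
```

{"method": "apply_moves", "body": {
  "rows": [
    {"jaw": 0, "linear": [0, -1, 2], "turn": 0},
    {"jaw": 0, "linear": [0, -1, 2], "turn": 0}
  ]
}}

```text
t: 5.38
eef_pos: [519.1, 368.7, 47.9]
ee_rot: [-0.138, 3.139, -0.0]
ft_force: [-0.4, 0.9, 1.1]
width: 0.0
grip_force: 0.3
```

{"method": "apply_moves", "body": {
  "rows": [
    {"jaw": 0, "linear": [0, -1, 2], "turn": 0},
    {"jaw": 0, "linear": [0, -1, 2], "turn": 0}
  ]
}}

```text
t: 5.62
eef_pos: [519.4, 368.3, 46.5]
ee_rot: [-0.139, 3.138, 0.001]
ft_force: [-0.5, 0.6, 7.8]
width: 0.003
grip_force: 3.4
```

{"method": "apply_moves", "body": {
  "rows": [
    {"jaw": 0, "linear": [0, -1, 2], "turn": 0},
    {"jaw": 0, "linear": [0, -1, 2], "turn": 0}
  ]
}}

```text
t: 5.88
eef_pos: [519.6, 368.4, 45.5]
ee_rot: [-0.139, 3.137, 0.004]
ft_force: [-4.2, 2.6, 19.2]
width: 0.0
grip_force: 8.6
```

```bash
python3 - <<'E'
from h import *
a=snapshot("scene")[:,:,::-1].astype(int)
# blue lever pixels above pivot
m=(a[:,:,0]>a[:,:,2]+40)&(a[:,:,0]>a[:,:,1]+25);v,u=np.nonzero(m[225:285,455:500]);
for r in(0,5,10,20,30,40,45):
    x=u[v==r]; print(225+r, (455+x.min(),455+x.max()) if len(x) else None)
E
```

```text
225 None
230 None
235 (np.int64(483), np.int64(485))
245 (np.int64(483), np.int64(485))
255 (np.int64(483), np.int64(485))
265 (np.int64(483), np.int64(485))
270 (np.int64(483), np.int64(484))
```

The lever is at its stop (force 19 N, arm upright at column 484, the 1.3 rad prediction). Retreat and go look at the stand.

{"method": "apply_moves", "body": {
  "rows": [
    {"jaw": 0, "linear": [0, 3, -50], "turn": 0},
    {"jaw": 0, "linear": [0, 3, -110], "turn": 0},
    {"jaw": 0, "linear": [0, 3, -170], "turn": 0},
    {"jaw": 0, "linear": [0, 3, -230], "turn": 0},
    {"jaw": 0, "linear": [5, -30, -270], "turn": 0},
    {"jaw": 40, "linear": [15, -90, -285], "turn": 0},
    {"jaw": 85, "linear": [25, -150, -285], "turn": 0},
    {"jaw": 85, "linear": [35, -210, -285], "turn": 0},
    {"jaw": 85, "linear": [42, -270, -285], "turn": 0},
    {"jaw": 85, "linear": [50, -330, -285], "turn": 0}
  ]
}}

```text
t: 7.18
eef_pos: [497.9, 31.6, 329.0]
ee_rot: [-0.138, 3.138, 0.001]
ft_force: [1.3, -0.3, 0.8]
width: 0.992
grip_force: 0.0
```

{"method": "apply_moves", "body": {
  "rows": [
    {"jaw": 85, "linear": [8, -60, 0], "turn": 0},
    {"jaw": 85, "linear": [16, -120, 0], "turn": 0},
    {"jaw": 85, "linear": [23, -166, 0], "turn": 0},
    {"jaw": 85, "linear": [23, -166, 0], "turn": 0},
    {"jaw": 85, "linear": [23, -166, 0], "turn": 0}
  ]
}}

```text
t: 7.8
eef_pos: [490.1, -133.2, 328.8]
ee_rot: [0.139, -3.138, -0.0]
ft_force: [-0.9, 0.9, -0.5]
width: 0.997
grip_force: 0.0
```

```bash
python3 - <<'E'
from h import *
s=sense();np.savez("w2.npz",**{k:s[k] for k in("eef_pos","ee_rot")})
a=snapshot("wrist")[:,:,::-1];cv2.imwrite("pics/w2.png",a);print(s["eef_pos"],s["ee_rot"],s["t"],s["joint_positions"])
K,T=cam("wrist",s);c=proj(K,T,[[527,-132,152],[527,-133,62]]);print(c)
u,v=c[0].astype(int);u0=max(0,u-110);v0=max(0,v-80);print(u0,v0);cv2.imwrite("pics/w2c.png",cv2.resize(a[v0:v0+160,u0:u0+220],None,fx=3.6,fy=3.6,interpolation=2))
E
```

```text
[ 490.0688623  -133.21670583  328.84110435] [ 1.38602054e-01 -3.13821121e+00 -3.68087972e-04] 7.8 [-0.45919669  0.03887825  0.62734503  1.83795029 -0.02404009  1.27260702
  1.8339323 ]
[[326.50724117 247.28558185]
 [326.0904401  224.9005781 ]]
216 167
```

View pics/w2c.png

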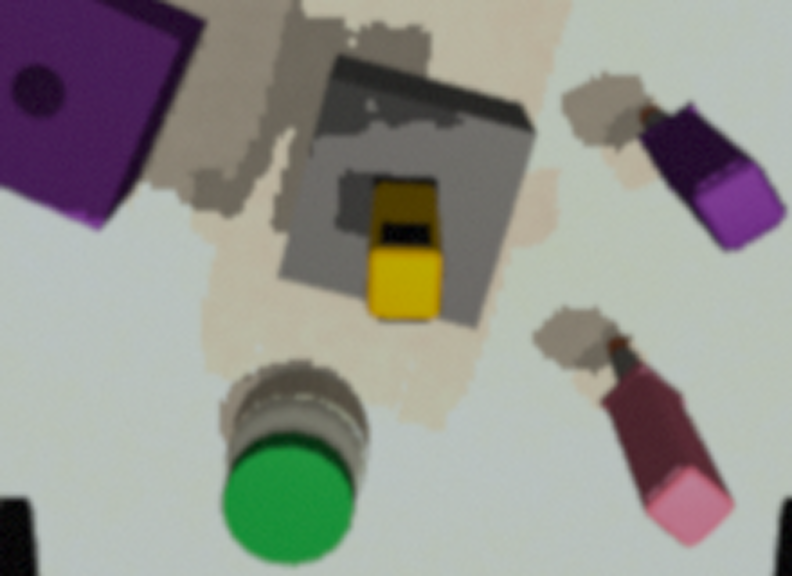

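The yellow handle top is at w2 (328.5,245.9), its sides parallel to the tool axes. The jar is at left below, decoys at right.

```bash
python3 - <<'E'
from h import *
s=sense();M=R.from_rotvec(s["ee_rot"]).as_matrix()
K,T=cam("wrist",dict(np.load("w2.npz")));p=at(K,T,328.5,245.9,152);print(p)
# stand top corners
c=np.array([[335,58+22],[533,132],[476,327],[280,275]])/3.6+[216,167]
print([np.round(at(K,T,*x,62),1).tolist() for x in c])
p[2]=100;print(np.round(M.T@(p-s["eef_pos"]),1))
E
```

```text
[ 525.32266008 -130.08749096  152.        ]
[[483.5, -157.9, 62.0], [495.5, -88.1, 62.0], [568.9, -100.2, 62.0], [555.3, -172.6, 62.0]]
[-35.3  -0.6 228.8]
```

{"method": "apply_moves", "body": {
  "rows": [
    {"jaw": 85, "linear": [-35, -0.5, 40], "turn": 0},
    {"jaw": 85, "linear": [-35, -0.5, 100], "turn": 0},
    {"jaw": 85, "linear": [-35, -0.5, 150], "turn": 0},
    {"jaw": 85, "linear": [-35, -0.5, 200], "turn": 0},
    {"jaw": 85, "linear": [-35, -0.5, 229], "turn": 0},
    {"jaw": 50, "linear": [-35, -0.5, 229], "turn": 0},
    {"jaw": 30, "linear": [-35, -0.5, 229], "turn": 0},
    {"jaw": 15, "linear": [-35, -0.5, 229], "turn": 0},
    {"jaw": 15, "linear": [-35, -0.5, 229], "turn": 0},
    {"jaw": 15, "linear": [-35, -0.5, 229], "turn": 0}
  ],
  "force": 20
}}

```text
t: 9.1
eef_pos: [525.8, -131.0, 101.3]
ee_rot: [-0.139, 3.137, 0.001]
ft_force: [-1.7, 1.3, 9.1]
width: 0.25
grip_force: 25.7
```

{"method": "apply_moves", "body": {
  "rows": [
    {"jaw": 10, "linear": [0, 0, -10], "turn": 0},
    {"jaw": 10, "linear": [0, 0, -25], "turn": 0},
    {"jaw": 10, "linear": [0, 0, -40], "turn": 0},
    {"jaw": 10, "linear": [0, 0, -45], "turn": 0},
    {"jaw": 10, "linear": [0, 0, -45], "turn": 0}
  ],
  "force": 20
}}

```text
t: 9.72
eef_pos: [525.2, -131.0, 145.4]
ee_rot: [-0.139, 3.138, 0.0]
ft_force: [0.4, 0.2, -1.4]
width: 0.252
grip_force: 24.5
```

{"method": "apply_moves", "body": {
  "rows": [
    {"jaw": 10, "linear": [5, 0, 0], "turn": 0},
    {"jaw": 10, "linear": [10, 0, 0], "turn": 0},
    {"jaw": 10, "linear": [15, 0, 1], "turn": 0},
    {"jaw": 10, "linear": [20, 0, 1.5], "turn": 0}
  ]
}}

```text
t: 10.22
eef_pos: [504.8, -133.0, 143.4]
ee_rot: [0.138, -3.139, 0.0]
ft_force: [1.7, 0.6, -0.9]
width: 0.251
grip_force: 24.1
```

{"method": "apply_moves", "body": {
  "rows": [
    {"jaw": 10, "linear": [5, 0, 1], "turn": 0},
    {"jaw": 10, "linear": [10, 0, 2], "turn": 0},
    {"jaw": 10, "linear": [15, 0, 3.5], "turn": 0},
    {"jaw": 10, "linear": [18, 0, 4.5], "turn": 0},
    {"jaw": 10, "linear": [18, 0, 4.5], "turn": 0}
  ]
}}

```text
t: 10.85
eef_pos: [486.9, -134.5, 139.0]
ee_rot: [0.138, -3.138, -0.0]
ft_force: [2.0, 0.1, 0.0]
width: 0.248
grip_force: 24.1
```

```bash
python3 - <<'E'
from h import *
a=snapshot("scene")[150:270,250:410,::-1];b=snapshot("wrist")[:,:,::-1][150:400,200:460]
o=np.zeros((390,800,3),np.uint8);o[:300,:400]=cv2.resize(a,(400,300),interpolation=2);o[:385,400:]=cv2.resize(b,(400,385),interpolation=2)
cv2.imwrite("pics/s4.png",np.clip(o.astype(int)*1.4,0,255).astype(np.uint8))
E
```

```text
(no output)
```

View pics/s4.png

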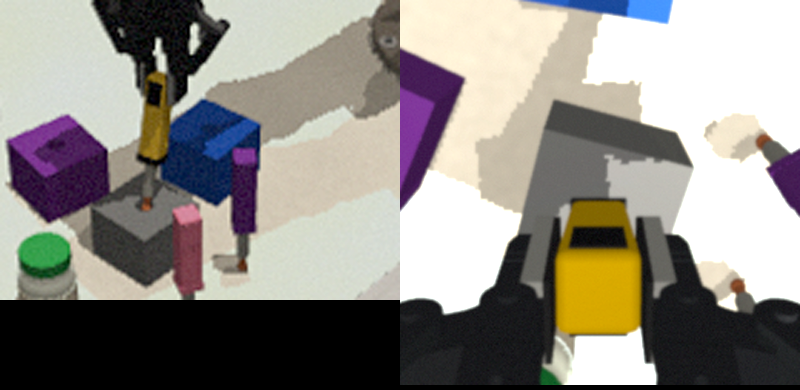

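The probe has tilted in the grip, tip in the hole, leaning the right way (top towards the robot). Handle top face corners in wrist pixels: (306,312.5), (352.8,312.5), (301.4,366.5), (356,366.5). I'll fit the tilt.

```bash
python3 - <<'E'
from h import *
from scipy.optimize import least_squares
p=camera_params("wrist");K,T=p["mtx"],p["T_tool_cam"]
px=np.array([[306,312.5],[352.8,312.5],[301.4,366.5],[356,366.5]])
def pts(th,L,x0,y0):  # tool frame; probe axis up dir = (sin th,0,-cos th)
    u=np.array([np.sin(th),0,-np.cos(th)]);n=np.array([np.cos(th),0,np.sin(th)])
    return np.array([[x0,y0,-19]+L*u+a*n+[0,b,0] for a in(11,-11) for b in(-11,11)])
for L0 in(None,31,33,35):
    f=lambda q:np.r_[(proj(K,T,pts(*q))-px).ravel(),0 if L0 is None else 100*(q[1]-L0)]
    r=least_squares(f,[.35,33,0,0]);print(np.round(r.x,3),np.round(r.fun[:8],1))
E
```

```text
[  0.733  24.268 -22.868   0.197] [-2.1  0.5  1.3  0.5  1.  -0.5 -0.3 -0.4]
[  0.841  31.    -27.947   0.191] [-2.4  0.6  1.7  0.6  0.2 -0.5  0.5 -0.5]
[  0.866  33.    -29.512   0.19 ] [-2.5  0.6  1.7  0.6 -0.  -0.5  0.7 -0.5]
[  0.889  35.    -31.099   0.188] [-2.6  0.7  1.8  0.7 -0.2 -0.6  0.9 -0.6]
```

```bash
python3 - <<'E'
from h import *
p=camera_params("wrist");K,T=p["mtx"],p["T_tool_cam"]
def pts(th,L,x0):
    u=np.array([np.sin(th),0,-np.cos(th)]);n=np.array([np.cos(th),0,np.sin(th)])
    return np.array([[x0,b,-19]+l*u+a*n for l,a in((L,11),(L,-11),(L-90,11)) for b in(-11,11)])
for th in(.15,.25,.35,.45): print(th,np.round(proj(K,T,pts(th,33,0)),0).astype(int).tolist())
# scene camera: handle axis from image
s=sense();M=R.from_rotvec(s["ee_rot"]).as_matrix();Ks,Ts=cam("scene")
for th in(.15,.25,.35,.45):
    P=s["eef_pos"]+(M@np.array([[l*np.sin(th),0,-19-l*np.cos(th)] for l in(33,0,-57,-92,-112)]).T).T
    q=proj(Ks,Ts,P);print(th,np.round(q,1).tolist(),np.round(P[-1],1))
E
```

```text
0.15 [[299, 306], [358, 306], [300, 361], [357, 361], [311, 257], [346, 257]]
0.25 [[299, 296], [358, 296], [299, 354], [358, 354], [311, 266], [346, 266]]
0.35 [[299, 287], [358, 287], [299, 346], [358, 346], [311, 275], [346, 275]]
0.45 [[300, 278], [358, 278], [299, 338], [358, 338], [311, 284], [346, 284]]
0.15 [[314.5, 178.3], [313.8, 190.7], [312.6, 211.3], [311.8, 223.5], [311.4, 230.4]] [ 503.7 -133.    47.2]
0.25 [[315.2, 177.8], [313.8, 190.7], [311.4, 212.2], [310.0, 225.1], [309.2, 232.3]] [ 514.6 -132.    49.4]
0.35 [[315.8, 177.4], [313.8, 190.7], [310.3, 212.9], [308.2, 226.3], [307.0, 233.8]] [ 525.3 -131.1   52.7]
0.45 [[316.5, 177.2], [313.8, 190.7], [309.2, 213.4], [306.5, 227.1], [304.9, 234.9]] [ 535.6 -130.2   57.1]
```

```bash
cat >> h.py <<'E'
def hpts(th,L,x0,y0=0):
    u=np.array([np.sin(th),0,-np.cos(th)]);n=np.array([np.cos(th),0,np.sin(th)])
    return np.array([[x0,y0+b,-19]+l*u+a*n for l,a in((L,11),(L,-11),(L-90,11)) for b in(-11,11)])
E
python3 - <<'E'
from h import *
from scipy.optimize import least_squares
p=camera_params("wrist");K,T=p["mtx"],p["T_tool_cam"]
px=np.array([[306,312.5],[352.8,312.5],[301.4,366.5],[356,366.5],[310.5,280],[347,280]])
for L in(None,33,30,26):
  f=lambda q:np.r_[(proj(K,T,hpts(*q))-px).ravel(),0 if L is None else 100*(q[1]-L)]
  r=least_squares(f,[.25,33,-5,0]);print(np.round(r.x,3),np.round(r.fun[:12],1),r.cost)
# edge profile of yellow along column 328
a=snapshot("wrist");s=sense()
for v in range(262,385,4): print(v,a[v,328].tolist(),end=" ")
m=(a[:,:,0]>110)&(a[:,:,1]>80)&(a[:,:,2]<60)
print()
for v in range(270,380,6):
    u=np.nonzero(m[v,280:380])[0];print(v,(280+u.min(),280+u.max()) if len(u) else None,end=" ")
np.save("w4.npy",a)
E
```

```text
[  0.263  22.251 -10.591   0.186] [-3.6  0.7  2.9  0.7  1.2 -0.8 -0.5 -0.8  1.9  0.1 -1.7  0.2] 15.844180995118057
[ 0.284 33.    -7.482  0.17 ] [-5.9 -1.6  5.1 -1.5 -1.2  1.8  1.8  1.8  1.   0.  -0.9  0. ] 39.62314722413719
[ 0.278 30.    -8.297  0.175] [-5.2 -0.9  4.5 -0.9 -0.5  1.   1.2  1.1  1.3  0.  -1.1  0. ] 27.682598391192254
[ 0.27  26.    -9.448  0.181] [-4.4 -0.   3.6 -0.   0.4  0.1  0.3  0.1  1.6  0.1 -1.4  0.1] 18.464543286746647
262 [77, 76, 73] 266 [79, 76, 76] 270 [77, 77, 74] 274 [77, 77, 75] 278 [50, 48, 47] 282 [92, 73, 0] 286 [94, 75, 2] 290 [93, 73, 0] 294 [93, 73, 0] 298 [15, 14, 8] 302 [9, 11, 10] 306 [5, 2, 4] 310 [38, 32, 20] 314 [122, 96, 0] 318 [146, 115, 0] 322 [155, 122, 0] 326 [155, 123, 0] 330 [156, 121, 0] 334 [155, 122, 0] 338 [156, 122, 0] 342 [154, 122, 0] 346 [155, 122, 0] 350 [153, 120, 0] 354 [153, 120, 0] 358 [153, 120, 0] 362 [153, 120, 0] 366 [115, 90, 11] 370 [231, 237, 233] 374 [231, 237, 234] 378 [231, 236, 233] 382 [231, 237, 234] 
270 None 276 None 282 None 288 None 294 None 300 None 306 None 312 None 318 (np.int64(302), np.int64(354)) 324 (np.int64(302), np.int64(355)) 330 (np.int64(302), np.int64(355)) 336 (np.int64(302), np.int64(355)) 342 (np.int64(302), np.int64(355)) 348 (np.int64(302), np.int64(355)) 354 (np.int64(302), np.int64(355)) 360 (np.int64(302), np.int64(355)) 366 (np.int64(308), np.int64(346)) 372 None 378 None
```

Tilt is about 0.27 rad, with the tip still in the hole (consistent at x≈526). I'll add roughly 5° more.

{"method": "apply_moves", "body": {
  "rows": [
    {"jaw": 10, "linear": [4, 0, 1], "turn": 0},
    {"jaw": 10, "linear": [8, 0, 2.5], "turn": 0},
    {"jaw": 10, "linear": [11, 0, 3.5], "turn": 0},
    {"jaw": 10, "linear": [11, 0, 3.5], "turn": 0}
  ]
}}

```text
t: 11.5
eef_pos: [475.9, -135.5, 135.5]
ee_rot: [0.138, -3.138, -0.0]
ft_force: [1.0, 0.6, -0.0]
width: 0.254
grip_force: 24.1
```

```bash
cat > tilt.py <<'E'
from h import *
from scipy.optimize import least_squares
p=camera_params("wrist");K,T=p["mtx"],p["T_tool_cam"]
s=sense();a=snapshot("wrist");np.save("wl.npy",a);c=a[:,322:336].astype(int).mean(1)
print([(v,*c[v].astype(int)) for v in range(256,376,2)])
m=(a[:,:,0]>110)&(a[:,:,1]>80)&(a[:,:,2]<60)
for v in range(290,370,8):
    u=np.nonzero(m[v,280:380])[0];print(v,(280+u.min(),280+u.max()) if len(u) else None,end=" ")
E
python3 tilt.py; python3 - <<'E'
from h import *
from scipy.optimize import least_squares
p=camera_params("wrist");K,T=p["mtx"],p["T_tool_cam"]
px=np.array([[301.7,313],[355.7,313],[301.7,366.5],[355.7,366.5],[310.5,280],[347,280]])
r=least_squares(lambda q:(proj(K,T,hpts(*q))-px).ravel(),[.25,33,-5,0]);print(np.round(r.x,3),np.round(r.fun,1))
E
```

```text
[(256, np.int64(53), np.int64(53), np.int64(51)), (258, np.int64(65), np.int64(64), np.int64(62)), (260, np.int64(90), np.int64(89), np.int64(87)), (262, np.int64(90), np.int64(88), np.int64(86)), (264, np.int64(81), np.int64(80), np.int64(78)), (266, np.int64(80), np.int64(79), np.int64(77)), (268, np.int64(79), np.int64(78), np.int64(77)), (270, np.int64(79), np.int64(78), np.int64(76)), (272, np.int64(82), np.int64(82), np.int64(79)), (274, np.int64(82), np.int64(82), np.int64(80)), (276, np.int64(82), np.int64(82), np.int64(80)), (278, np.int64(83), np.int64(82), np.int64(80)), (280, np.int64(83), np.int64(83), np.int64(79)), (282, np.int64(86), np.int64(85), np.int64(82)), (284, np.int64(79), np.int64(79), np.int64(76)), (286, np.int64(77), np.int64(77), np.int64(74)), (288, np.int64(77), np.int64(77), np.int64(74)), (290, np.int64(57), np.int64(55), np.int64(52)), (292, np.int64(76), np.int64(61), np.int64(5)), (294, np.int64(92), np.int64(73), np.int64(1)), (296, np.int64(92), np.int64(72), np.int64(0)), (298, np.int64(92), np.int64(72), np.int64(0)), (300, np.int64(79), np.in
[... 1528 characters left out ...]
3), np.int64(120), np.int64(0)), (364, np.int64(148), np.int64(116), np.int64(0)), (366, np.int64(127), np.int64(99), np.int64(0)), (368, np.int64(88), np.int64(89), np.int64(81)), (370, np.int64(221), np.int64(228), np.int64(223)), (372, np.int64(231), np.int64(237), np.int64(233)), (374, np.int64(231), np.int64(237), np.int64(235))]
290 None 298 None 306 None 314 (np.int64(304), np.int64(353)) 322 (np.int64(302), np.int64(355)) 330 (np.int64(302), np.int64(355)) 338 (np.int64(302), np.int64(355)) 346 (np.int64(302), np.int64(355)) 354 (np.int64(302), np.int64(355)) 362 (np.int64(302), np.int64(355)) [ 0.267 25.293 -9.717  0.062] [-0.2 -0.1  0.3 -0.1 -0.1  0.1  0.1  0.1  1.5 -0.  -1.7 -0. ]
```

```bash
python3 - <<'E'
from h import *
from scipy.optimize import least_squares
p=camera_params("wrist");K,T=p["mtx"],p["T_tool_cam"]
px=np.array([[301.7,311],[355.7,311],[301.7,367.5],[355.7,367.5],[0,290.5],[0,290.5]])
w=np.ones(12);w[[8,10]]=0
r=least_squares(lambda q:(proj(K,T,hpts(*q))-px).ravel()*w,[.3,28,-8,0]);print(np.round(r.x,3),np.round(r.fun,1))
th,L,x0,_=r.x;s=sense();M=R.from_rotvec(s["ee_rot"]).as_matrix()
for L in(L,30,32):
    tip=np.array([x0-(145-L)*np.sin(th),0,-19+(145-L)*np.cos(th)]);print(tip,s["eef_pos"]+M@tip)
# check scene prediction vs observed probe yellow centroid
K2,T2=cam("scene");a=snapshot("scene").astype(int);m=(a[:,:,0]>a[:,:,2]+60)&(a[:,:,1]>a[:,:,2]+40)
v,u=np.nonzero(m[170:235,295:330])
for r_ in range(0,65,4):
    x=u[v==r_]; print(170+r_,(295+x.min(),295+x.max()) if len(x) else None,end=" ")
P=s["eef_pos"]+(M@np.array([[x0+l*np.sin(th),0,-19-l*np.cos(th)] for l in(30,-60,-95,-115)]).T).T;print(proj(K2,T2,P))
E
```

```text
[  0.351  27.372 -11.292   0.048] [-0.4  0.4  0.4  0.4 -0.6 -0.5  0.6 -0.5  0.   0.   0.   0. ]
[-51.74070653   0.          91.4546005 ] [ 527.55379457 -130.90701617   44.03971385]
[-50.83709596   0.          88.98706553] [ 526.65429196 -130.98659623   46.50746646]
[-50.14935976   0.          87.10902961] [ 525.96968233 -131.04716445   48.38566803]
170 None 174 None 178 (np.int64(314), np.int64(316)) 182 (np.int64(317), np.int64(317)) 186 (np.int64(317), np.int64(317)) 190 (np.int64(316), np.int64(317)) 194 (np.int64(310), np.int64(319)) 198 (np.int64(309), np.int64(318)) 202 (np.int64(308), np.int64(317)) 206 (np.int64(308), np.int64(317)) 210 (np.int64(307), np.int64(316)) 214 None 218 None 222 None 226 None 230 None 234 None [[315.62923777 179.88828095]
 [310.09311458 215.24746624]
 [308.01304866 228.53283469]
 [306.84204589 236.01202229]]
```

Tilt is now about 0.35 rad (20°), as wanted. Work out the way to the spot.

```bash
python3 - <<'E'
from h import *
s=sense();M=R.from_rotvec(s["ee_rot"]).as_matrix();tr=.03
W=plate2w([517.7,206.3,.059],[[0,0,0],[0,0,30]])
M2=M@R.from_euler("z",tr).as_matrix();tip=np.array([-50.8,0,89])
for w in W: print(w,np.round(M.T@(w-M2@tip-s["eef_pos"]),1))
n=W[1]-W[0];print(M2.T@n/30, s["eef_pos"],s["joint_positions"])
E
```

```text
[517.7 206.3  85. ] [-20.8 338.3 -38.5]
[507.4572491  205.6949755  113.19077862] [-10.5 338.6 -66.7]
[ 3.42314659e-01 -2.85702643e-04 -9.39585330e-01] [ 476.086666   -135.44630317  135.48549655] [-0.38919989  0.24684903  0.62350717  2.10090609 -0.1912443   0.84834201
  2.0060978 ]
```

{"method": "apply_moves", "body": {
  "rows": [
    {"jaw": 10, "linear": [0, 0, 0], "turn": 0},
    {"jaw": 10, "linear": [0, 0, 0], "turn": 0},
    {"jaw": 10, "linear": [0, 0, -25], "turn": 0},
    {"jaw": 10, "linear": [0, 0, -60], "turn": 0},
    {"jaw": 10, "linear": [0, 0, -105], "turn": 0},
    {"jaw": 10, "linear": [0, 0, -150], "turn": 0},
    {"jaw": 10, "linear": [0, 0, -150], "turn": 0}
  ],
  "force": 45
}}

```text
t: 12.48
eef_pos: [477.5, -135.8, 288.2]
ee_rot: [-0.138, 3.134, 0.001]
ft_force: [-0.9, 0.5, -1.7]
width: 0.246
grip_force: 50.1
```

{"method": "apply_moves", "body": {
  "rows": [
    {"jaw": 10, "linear": [0, 30, 0], "turn": 0},
    {"jaw": 10, "linear": [-2, 75, 0], "turn": 0.01},
    {"jaw": 10, "linear": [-4, 125, 0], "turn": 0.02},
    {"jaw": 10, "linear": [-6, 175, 0], "turn": 0.03},
    {"jaw": 10, "linear": [-8, 225, 0], "turn": 0.03},
    {"jaw": 10, "linear": [-9, 275, 0], "turn": 0.03},
    {"jaw": 10, "linear": [-10, 315, 20], "turn": 0.03},
    {"jaw": 10, "linear": [-10, 338, 45], "turn": 0.03},
    {"jaw": 10, "linear": [-10.5, 338.5, 70], "turn": 0.03},
    {"jaw": 10, "linear": [-10.5, 338.5, 83], "turn": 0.03}
  ]
}}

```text
t: 13.72
eef_pos: [455.9, 202.1, 200.3]
ee_rot: [0.092, -3.138, 0.003]
ft_force: [-0.1, -0.0, -1.8]
width: 0.246
grip_force: 49.9
```

{"method": "apply_moves", "body": {
  "rows": [
    {"jaw": 10, "linear": [0, 0, 0], "turn": 0},
    {"jaw": 10, "linear": [0, 0, 0], "turn": 0},
    {"jaw": 10, "linear": [0, 0, 0], "turn": 0}
  ]
}}

```text
t: 14.1
eef_pos: [457.3, 202.7, 203.3]
ee_rot: [-0.091, 3.139, 0.001]
ft_force: [0.4, -0.4, -0.2]
width: 0.248
grip_force: 49.9
```

```bash
python3 - <<'E'
from h import *
s=sense();print(s["eef_pos"],s["ee_rot"])
a=snapshot("scene")[190:310,380:500,::-1];w=snapshot("wrist");np.save("w5.npy",w);b=w[:,:,::-1][200:400,240:440]
np.save("s5.npy",a)
o=np.zeros((560,800,3),np.uint8);o[:480,:480]=cv2.resize(a,(480,480),interpolation=2);o[:320,480:]=cv2.resize(b,(320,320),interpolation=2)
cv2.imwrite("pics/s5.png",np.clip(o.astype(int)*1.5,0,255).astype(np.uint8))
M=R.from_rotvec(s["ee_rot"]).as_matrix();K,T=cam("scene")
for nm,P in(("tip",[-50.8,0,89]),("handle_end",[-11-60*np.sin(.35),0,-19+60*np.cos(.35)]),("top",[-11+30*np.sin(.35),0,-19-30*np.cos(.35)])):
    q=proj(K,T,s["eef_pos"]+M@np.array(P))[0];print(nm,np.round((q-[380,190])*4,0))
print((proj(K,T,plate2w([517.7,206.3,.059],[0,0,0]))-[380,190])*4)
F=[]
for _ in range(12): snapshot("top");F.append(sense()["ft_force"])
print(np.mean(F,0),np.std(F,0))
E
```

```text
[457.29754253 202.71449328 203.28273208] [-9.08363531e-02  3.13929218e+00  1.23276692e-03]
tip [238. 291.]
handle_end [264. 198.]
top [306.  40.]
[[225.53243637 340.9107098 ]]
[-0.28381337  0.11559655 -1.56187915] [0.44540372 0.47642435 0.49737646]
```

View pics/s5.png

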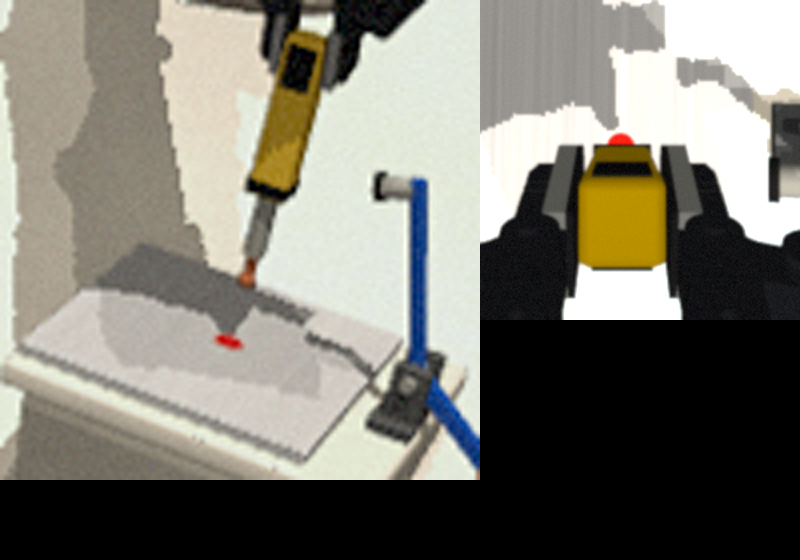

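The probe leans square to the plate within a few degrees. Tip at crop (245,286), spot at (229,342), so the tip sits about 4 mm low-slope of prediction. I'll correct and approach along the plate normal.

{"method": "apply_moves", "body": {
  "rows": [
    {"jaw": 10, "linear": [-4.5, 0, 0], "turn": 0},
    {"jaw": 10, "linear": [-7, 0, 7], "turn": 0},
    {"jaw": 10, "linear": [-9.5, 0, 14], "turn": 0},
    {"jaw": 10, "linear": [-11, 0, 18], "turn": 0},
    {"jaw": 10, "linear": [-12, 0, 20.5], "turn": 0},
    {"jaw": 10, "linear": [-12, 0, 20.5], "turn": 0},
    {"jaw": 10, "linear": [-12, 0, 20.5], "turn": 0}
  ]
}}

```text
t: 15.68
eef_pos: [468.9, 203.4, 182.2]
ee_rot: [-0.091, 3.14, 0.0]
ft_force: [0.0, 0.9, -0.6]
width: 0.247
grip_force: 50.0
```

```bash
cat > m.py <<'E'
from h import *
F=[];A=[]
for _ in range(10): A.append(snapshot("scene").astype(float));F.append(sense()["ft_force"])
a=np.mean(A,0);s=sense();print("F",np.round(np.mean(F,0),2),np.round(s["eef_pos"],1),s["t"])
c=a[240:290,415:465];r,g,b=c[...,0],c[...,1],c[...,2]
red=(r>2.2*g)&(r>2.2*b)&(r>60);cop=(r>1.35*g)&(r>1.5*b)&~red&(r>40)
for n,m in(("red",red),("cop",cop)):
    v,u=np.nonzero(m);print(n,len(u),[(240+x,415+u[v==x].min(),415+u[v==x].max()) for x in np.unique(v)])
np.save("s_last.npy",a)
E
python3 m.py
```

```text
F [-0.25 -0.16 -1.4 ] [468.9 203.4 182. ] 16.175
red 12 [(np.int64(274), np.int64(434), np.int64(437)), (np.int64(275), np.int64(435), np.int64(439)), (np.int64(276), np.int64(437), np.int64(439))]
cop 30 [(np.int64(246), np.int64(450), np.int64(450)), (np.int64(265), np.int64(438), np.int64(439)), (np.int64(266), np.int64(438), np.int64(440)), (np.int64(267), np.int64(438), np.int64(440)), (np.int64(268), np.int64(437), np.int64(440)), (np.int64(269), np.int64(436), np.int64(440)), (np.int64(270), np.int64(436), np.int64(440)), (np.int64(271), np.int64(437), np.int64(439)), (np.int64(274), np.int64(438), np.int64(438)), (np.int64(275), np.int64(434), np.int64(434)), (np.int64(276), np.int64(436), np.int64(440))]
```

Tip at (438.2,272), spot at (437,275.2): about 7 mm to go, on course.

{"method": "apply_moves", "body": {
  "rows": [
    {"jaw": 10, "linear": [-0.7, 0, 1.9], "turn": 0},
    {"jaw": 10, "linear": [-1.4, 0, 3.8], "turn": 0},
    {"jaw": 10, "linear": [-2, 0, 5.6], "turn": 0},
    {"jaw": 10, "linear": [-2.7, 0, 7.5], "turn": 0},
    {"jaw": 10, "linear": [-2.7, 0, 7.5], "turn": 0}
  ]
}}

```text
t: 16.8
eef_pos: [471.5, 203.5, 174.3]
ee_rot: [0.091, -3.14, 0.0]
ft_force: [-0.4, -0.1, -0.9]
width: 0.244
grip_force: 50.0
```

```bash
python3 m.py
```

```text
F [ 0.15 -0.14 -1.3 ] [471.6 203.6 174.6] 17.3
red 9 [(np.int64(274), np.int64(434), np.int64(435)), (np.int64(275), np.int64(435), np.int64(439)), (np.int64(276), np.int64(437), np.int64(439))]
cop 29 [(np.int64(245), np.int64(450), np.int64(450)), (np.int64(269), np.int64(437), np.int64(439)), (np.int64(270), np.int64(437), np.int64(439)), (np.int64(271), np.int64(436), np.int64(439)), (np.int64(272), np.int64(436), np.int64(439)), (np.int64(273), np.int64(435), np.int64(439)), (np.int64(274), np.int64(436), np.int64(439)), (np.int64(275), np.int64(434), np.int64(437)), (np.int64(276), np.int64(435), np.int64(440))]
```

{"method": "apply_moves", "body": {
  "rows": [
    {"jaw": 10, "linear": [-0.5, 0, 1.4], "turn": 0},
    {"jaw": 10, "linear": [-1, 0, 2.8], "turn": 0},
    {"jaw": 10, "linear": [-1, 0, 2.8], "turn": 0}
  ]
}}

```text
t: 17.68
eef_pos: [472.6, 203.6, 171.6]
ee_rot: [0.091, -3.14, 0.0]
ft_force: [0.2, -0.1, -0.5]
width: 0.244
grip_force: 50.0
```

```bash
python3 m.py
```

```text
F [-0.33  0.05 -0.3 ] [472.6 203.6 171.8] 18.175
red 6 [(np.int64(274), np.int64(434), np.int64(435)), (np.int64(275), np.int64(435), np.int64(439)), (np.int64(276), np.int64(438), np.int64(439))]
cop 26 [(np.int64(245), np.int64(450), np.int64(450)), (np.int64(250), np.int64(449), np.int64(449)), (np.int64(270), np.int64(437), np.int64(439)), (np.int64(271), np.int64(437), np.int64(439)), (np.int64(272), np.int64(436), np.int64(439)), (np.int64(273), np.int64(435), np.int64(438)), (np.int64(274), np.int64(436), np.int64(439)), (np.int64(275), np.int64(434), np.int64(438)), (np.int64(276), np.int64(437), np.int64(440))]
```

In contact at about 1.1 N. About 4 mm more.

{"method": "apply_moves", "body": {
  "rows": [
    {"jaw": 10, "linear": [-0.4, 0, 1.2], "turn": 0},
    {"jaw": 10, "linear": [-0.9, 0, 2.5], "turn": 0},
    {"jaw": 10, "linear": [-1.4, 0, 3.8], "turn": 0},
    {"jaw": 10, "linear": [-1.4, 0, 3.8], "turn": 0},
    {"jaw": 10, "linear": [-1.4, 0, 3.8], "turn": 0}
  ]
}}

```text
t: 18.8
eef_pos: [474.0, 203.7, 167.9]
ee_rot: [0.091, -3.14, 0.0]
ft_force: [-1.4, 1.0, 0.5]
width: 0.247
grip_force: 50.1
```

```bash
python3 m.py; python3 m.py|head -1; python3 tilt.py | tail -2 | cut -c1-2000 | sed 's/np.int64//g'
```

```text
F [-0.73  0.01  0.03] [474.  203.6 167.9] 19.3
red 5 [(np.int64(274), np.int64(434), np.int64(434)), (np.int64(275), np.int64(435), np.int64(439)), (np.int64(276), np.int64(438), np.int64(439))]
cop 19 [(np.int64(249), np.int64(449), np.int64(449)), (np.int64(272), np.int64(436), np.int64(438)), (np.int64(273), np.int64(435), np.int64(438)), (np.int64(274), np.int64(435), np.int64(439)), (np.int64(275), np.int64(434), np.int64(438)), (np.int64(276), np.int64(437), np.int64(440))]
F [-0.66  0.12  0.13] [474.  203.7 167.9] 19.8
[(256, (140), (137), (133)), (258, (132), (129), (124)), (260, (129), (127), (122)), (262, (130), (127), (123)), (264, (130), (127), (123)), (266, (130), (127), (123)), (268, (130), (127), (123)), (270, (131), (128), (123)), (272, (130), (127), (123)), (274, (130), (128), (123)), (276, (130), (127), (123)), (278, (132), (129), (123)), (280, (136), (130), (121)), (282, (137), (102), (96)), (284, (136), (46), (41)), (286, (135), (22), (17)), (288, (131), (16), (12)), (290, (67), (21), (9)), (292, (70), (54), (1)), (294, (75), (59), (0)), (296, (75), (59), (1)), (298, (75), (59), (0)), (300, (61), (47), (0)), (302, (9), (7), (4)), (304, (6), (6), (7)), (306, (5), (5), (7)), (308, (14), (13), (12)), (310, (56), (44), (9)), (312, (92), (71), (0)), (314, (107), (83), (0)), (316, (116), (90), (0)), (318, (125), (98), (0)), (320, (129), (102), (0)), (322, (130), (102), (0)), (324, (130), (102), (0)), (326, (130), (102), (0)), (328, (129), (102), (0)), (330, (129), (101), (0)), (332, (129), (101), (0)), (334, (129), (101), (0)), (336
290 None 298 None 306 None 314 None 322 ((303), (353)) 330 ((303), (353)) 338 ((303), (353)) 346 ((303), (353)) 354 ((303), (353)) 362 ((303), (353))
```

Net push about 1.6 N, plunger about 4.5 mm; red is visible on both sides of the tip, and the tilt is unchanged. One last 1.5 mm, then check and hand in.

{"method": "apply_moves", "body": {
  "rows": [
    {"jaw": 10, "linear": [-0.5, 0, 1.4], "turn": 0},
    {"jaw": 10, "linear": [-0.5, 0, 1.4], "turn": 0},
    {"jaw": 10, "linear": [-0.5, 0, 1.4], "turn": 0},
    {"jaw": 10, "linear": [-0.5, 0, 1.4], "turn": 0}
  ]
}}

```text
t: 20.35
eef_pos: [474.5, 203.7, 166.5]
ee_rot: [0.091, -3.14, 0.0]
ft_force: [-0.4, 0.7, 0.2]
width: 0.244
grip_force: 50.1
```

```bash
python3 m.py; python3 - <<'E'
from h import *
a=np.load("s_last.npy");c=a[228:290,470:500];m=(c[...,2]>c[...,0]+30)&(c[...,2]>c[...,1]+20);v,u=np.nonzero(m)
b=snapshot("scene").astype(int)[228:290,470:500];m=(b[...,2]>b[...,0]+30);v,u=np.nonzero(m)
print("lever",[(228+x,470+u[v==x].mean().round(1)) for x in np.unique(v)][::8])
E
```

```text
F [-0.85  0.31  0.15] [474.5 203.7 166.5] 20.85
red 5 [(np.int64(274), np.int64(434), np.int64(434)), (np.int64(275), np.int64(435), np.int64(439)), (np.int64(276), np.int64(438), np.int64(439))]
cop 20 [(np.int64(249), np.int64(449), np.int64(449)), (np.int64(253), np.int64(448), np.int64(448)), (np.int64(272), np.int64(436), np.int64(438)), (np.int64(273), np.int64(435), np.int64(438)), (np.int64(274), np.int64(435), np.int64(439)), (np.int64(275), np.int64(434), np.int64(438)), (np.int64(276), np.int64(437), np.int64(440))]
lever [(np.int64(235), np.float64(484.5)), (np.int64(243), np.float64(484.5)), (np.int64(251), np.float64(484.5)), (np.int64(259), np.float64(484.5)), (np.int64(267), np.float64(484.5)), (np.int64(275), np.float64(484.0)), (np.int64(285), np.float64(488.5))]
```

```bash
python3 -c "
from workcell import *
print(finish_job())"
```

```text
the job is handed in; nothing more can be done
None
```

I handed the job in at about 21 s of the 54 s allowed. No verdict came back. By my measurements the lever is at its stop, and the probe is gripped about square to the plate with its tip on the red spot, pressing about 1.8 N (plunger about 5 mm in).

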